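# Sweep the loose record adapters into the tray

### The job

Closing up the record stall: use the fingertips to sweep the three loose silver record adapters across the table, through the open front and wholly into the blue tray, lying flat. Only push them along the table, never lift them, and leave the red adapter and everything else where it is.

Things in the scene. Friction and masses are not known exactly. Their poses are not given: they have to be found in the camera images.
- tray: blue tray fixed to the table, 120 mm (its x) by 212 mm (its y), walls 6 mm thick and 28 mm high on three sides, no wall on its front, -x, side. Its x axis points from the open front to the back wall. The bottom is level with the table (no sill). Origin at the bottom, in the middle: open front at x = -60 mm, inner face of the back wall at x = +55 mm, inner faces of the side walls at y = +-100 mm; clear inside 115 by 200 mm
- adapter_a: silver metal record adapter (disc), 38 mm in diameter, 13.5 mm high (upright rim to 9 mm, then a low dome), about 35 g, slides on the table; origin at the centre of its underside, z up
- adapter_b: silver metal record adapter (disc), 38 mm in diameter, 13.5 mm high (upright rim to 9 mm, then a low dome), about 35 g, slides on the table; origin at the centre of its underside, z up
- adapter_c: silver metal record adapter (disc), 38 mm in diameter, 13.5 mm high (upright rim to 9 mm, then a low dome), about 35 g, slides on the table; origin at the centre of its underside, z up
- red_adapter: red plastic record adapter of the same shape, in the same row as the silver ones in front of the tray; to be left in place; 38 mm in diameter, 13.5 mm high (upright rim to 9 mm, then a low dome), about 35 g, slides on the table; origin at the centre of its underside, z up
- tape_roll: amber roll of tape lying flat beside the tray, 72 mm in diameter, 25 mm high; origin at the centre of its underside; leave in place
- cd_stack: stack of three CD cases beside the tray, 125 by 142 by 30 mm; origin at the centre of its underside; leave in place
- record_brush: wooden record brush, 104 by 44 by 32 mm, origin at the centre of its underside; leave in place
- mug: white mug, 80 mm across, 90 mm high, handle at its +y; origin at the centre of its underside; leave in place
- card_reader: white card reader, 110 by 70 by 24 mm, origin at the centre of its underside; leave in place

How it is judged:
By the outcome, as a careful person would: the job done as asked, in the order asked, and still so for the second after the job is handed in, with the robot touching nothing.
It also fails if it takes over 59 s, if anything falls off the work surface, if the arm or the gripper's body presses on something with over 40 N, if the wrist force passes 120 N, or if a joint passes its speed limit or range.

### The arm

A 6-joint arm with a two-finger parallel gripper is mounted at the origin on the work surface. World frame = base frame: x ahead of the robot, y to its left, z up, the work surface at z = 0. Lengths are in m, angles in rad, forces in N, time in s.
With the tool pointing down it reaches from about 0.425 to 0.95 m from the base axis. Payload 3.5 kg.
Tool frame: the origin (TCP) lies midway between the tips of the shut fingers; the grasp point (between the pads) lies ctrl.grasp_offset behind it (ctrl.grasp_offset is the distance from the TCP to the grasp point, in m); x points along the fingers, y is the direction in which the jaws open and shut, and the axes are right-handed (so a half turn about x gives the same grasp; the last joint's range is limited). The gripper opens to 85 mm and grips with 20 to 120 N. Pads are 22 mm wide; open, the fingers measure 114 mm over their backs; the gripper's body (76 mm by 85 mm) begins 54 mm behind the grasp point. The pads swing forward as they close: fully open they stand 13 mm farther back than shut.
Start: joints at [-0.15, 0.286, 1.577, -0, 1.279, -0.15], TCP at [0.675, 0, 0.231] pointing down, gripper open.
Joint ranges: [-2.77, 2.77], [-0.9, 2.22], [0.21, 2.48], [-1.53, 4.67], [0.24, 2.81], [-2.84, 2.84]. Speed limits (rad/s): [2.79, 2.79, 3.14, 3.14, 3.14, 3.14].

### API

Orientations are given as a unit quaternion [x, y, z, w].
In Python, from plant import readout, read_camera, sign_off, ctrl gives the robot as it stands.
- The arm moves only by the tool drive_tool, never from a script. Its argument "steps" is a list of rows, each a list of 5 numbers: the shift along the tool's x, y, z in cm, then the turn about the tool's x in degrees, then the opening, from 0 (shut) to 1 (fully open). A call has 1 to 10 rows; each row shifts and turns the commanded pose from where the row before left it, along the tool's axes as they then stand; what a row does not reach is not made up. A row lasts 1/10 s, in which the tool goes at most 50 mm and 8.59 degrees, less where a joint would pass 70% of its speed; a pose out of reach is approached as far as the arm can. A call is refused whole if a number of a shift passes 5 or a number of a turn 8.59, either way. A call with a gripper value outside its range is refused whole. The fingers move at their own pace and stop on an object; "force" is the grip in N (left out, the last holds). Time passes only in rows, so rows that do not move let the fingers close. It gives the time, the measured TCP pose, the force and the opening at its end, in the units of the state.
- readout.get_state(): the state, without advancing time (a new reading comes with each control period).
- read_camera(name): name is "scene" or "side" or "wrist"; returns a dict with "frame" (420x560x3 uint8, red, green, blue), "vertical_fov" (degrees; the focal length in pixels is half the picture's height over the tangent of half this angle, whatever the lens; pixels are square), "cx", "cy" (the principal point, pixels), "eye" and "orientation" of the camera in the world. Camera axes: x right, y up, looking along -z (the intrinsics and any distortion apply to the point x, -y, -z); pixel columns grow to the right and rows downward; lengths in m; the calibration is good to about 2 mm. A picture is of the moment at which its call begins. There is no depth.
- sign_off(): hands the job in, once; it reports no verdict.
The state is a dict: "time": time; "qpos": joint angles; "dq": joint speeds; "joint_efforts": joint torques, N m; "eef_pos": TCP position; "tcp_rot": TCP orientation; "contact_force": force on the tool from outside, world axes, zero at the start; "wrist_torque": the same for the moment, N m; "opening": opening from 0.0 (shut) to 1.0 (fully open).
Only numpy, scipy, OpenCV 4.12 (cv2) and the standard library are available. Lean on these libraries where they do the work, as an engineer would, in place of code of your own. Each camera call takes 0.05 s, during which the arm holds its last target. There are 200 camera calls.

## Working session

There is one attempt and no reset: what is moved stays moved. The work goes in short steps, Python scripts to look and compute and a tool call to move; the robot and the scene stay as the last step left them, time stands still between calls to the robot, and variables do not carry over. Pictures are saved under pics/ and viewed, about 8 in all and at most 12, crops included, and the job is handed in when it is done.

Besides the shell and the picture viewer there is one more tool, called as name(argument=value, ...) on one line, values as JSON. drive_tool: Moves the arm, as the interface text tells. Its arguments: {"type":"object","properties":{"steps":{"type":"array","items":{"type":"array","items":{"type":"number"}}},"force":{"type":"number"}},"required":["steps"]}

```bash
mkdir -p pics
cat > h.py <<'E'
import numpy as np, cv2
from scipy.spatial.transform import Rotation as R
from plant import readout, read_camera, sign_off, ctrl
def save(n,f): cv2.imwrite('pics/'+f,cv2.cvtColor(n,cv2.COLOR_RGB2BGR))
def ground(c,pts,z=0.):
    f=c['frame'].shape[0]/2/np.tan(np.radians(c['vertical_fov'])/2)
    Rm=R.from_quat(c['orientation']).as_matrix()
    out=[]
    for u,v in pts:
        d=Rm@np.array([(u-c['cx'])/f,-(v-c['cy'])/f,-1]); e=np.array(c['eye']); out.append(e+d*(z-e[2])/d[2])
    return np.array(out)
E
python3 - <<'E'
from h import *
for n in ['scene','side']:
    c=read_camera(n); save(c['frame'],n+'0.png'); print({k:v for k,v in c.items() if k!='frame'})
print(readout.get_state(), ctrl.grasp_offset)
E
```

```text
{'vertical_fov': 42.95418959485778, 'cx': 273.3239953967784, 'cy': 214.65374009111991, 'eye': array([1.08238043, 0.85679513, 1.31641236]), 'orientation': array([0.09700908, 0.32002181, 0.90741699, 0.25449891])}
{'vertical_fov': 47.54119607373848, 'cx': 279.0291459217655, 'cy': 203.91258258139138, 'eye': array([ 0.19530817, -0.76041901,  0.95182794]), 'orientation': array([ 0.35891785, -0.07627231, -0.1924391 ,  0.9101251 ])}
{'time': 0.1, 'qpos': array([-1.50003100e-01,  2.87123945e-01,  1.57808615e+00,  1.71498206e-07,
        1.27861822e+00, -1.49986711e-01]), 'dq': array([-0.00190272, -0.00218235, -0.003664  ,  0.00146628, -0.00031633,
        0.00028843]), 'joint_efforts': array([ 1.14915063e-03, -4.07295120e+01, -2.93698221e+01, -1.06323112e-04,
        3.42678482e-03, -4.41654265e-06]), 'eef_pos': array([6.74378109e-01, 1.21533574e-04, 2.30024184e-01]), 'tcp_rot': array([ 0.49953472,  0.50063177, -0.50047287,  0.49935938]), 'contact_force': array([-0.48963623,  0.0136899 ,  0.59349682]), 'wrist_torque': array([-0.06643892,  0.02368981, -0.00672496]), 'opening': 0.997917393285587} 0.0187
```

View pics/scene0.png

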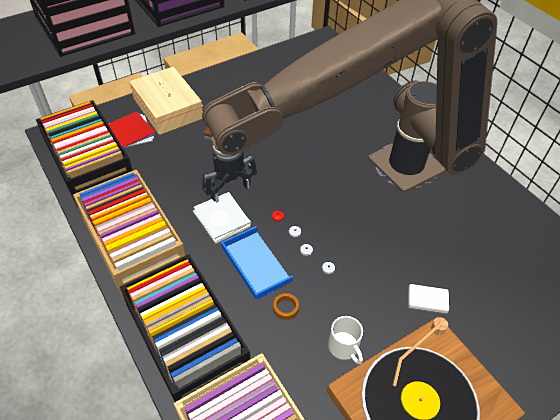

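View pics/side0.png

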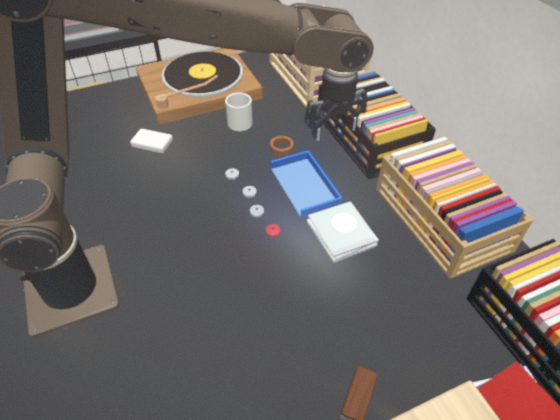

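The scene view shows red at about (278,215) and silvers at (295,231), (306,249) and (328,267). The tray sits at about (257,262) with its open side towards them. I'll enlarge both views.

Run:
```python
import cv2
a=cv2.imread('pics/scene0.png')[185:325,190:350]; b=cv2.imread('pics/side0.png')[125:265,220:380]
cv2.imwrite('pics/s1.png',cv2.resize(a,None,fx=5,fy=4.0,interpolation=2)[:600] if 0 else cv2.resize(a,None,fx=4,fy=4,interpolation=2))
cv2.imwrite('pics/s2.png',cv2.resize(b,None,fx=4,fy=4,interpolation=2))
```

```text
(no output)
```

View pics/s1.png

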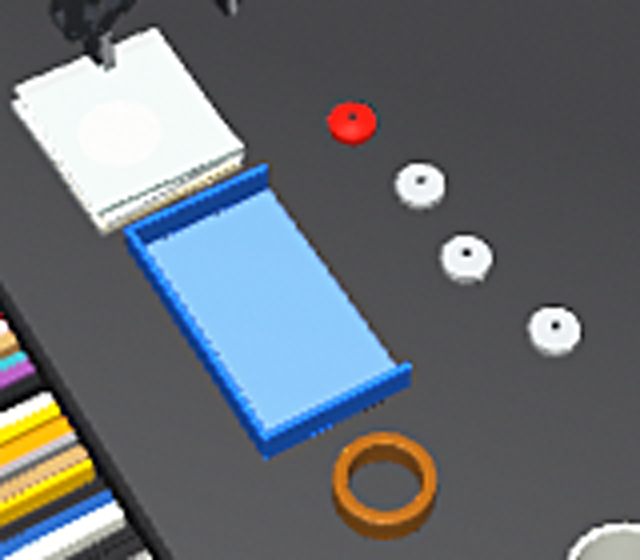

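View pics/s2.png

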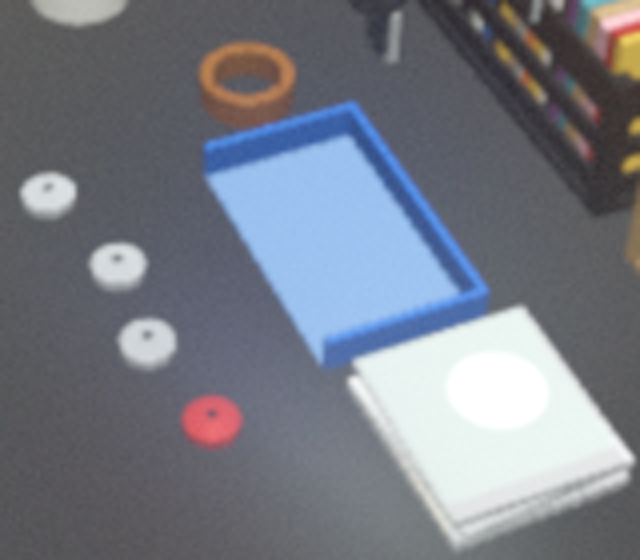

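Run:
```python
from h import *
np.set_printoptions(precision=4,suppress=True)
A=read_camera('scene');B=read_camera('side')
f=lambda c,l,o,z: ground(c,np.array(l)/4+np.array(o)+(-.375),z)[:,:2]
a=f(A,[(352,118),(420,181),(466,253),(555,326)],(190,185),.013);b=f(B,[(211,414),(148,336),(118,259),(48,188)],(220,125),.013)
print(np.c_[a,b,(a+b)/2]); ad=(a+b)/2
a=f(A,[(268,168),(127,230),(265,440),(411,368)],(190,185),.028);b=f(B,[(325,343),(487,290),(353,102),(206,144)],(220,125),.028)
print(np.c_[a,b]); t=(a+b)/2; print(t)
ctr=t.mean(0); yx=((t[3]-t[0])+(t[2]-t[1])); th=np.arctan2(yx[1],yx[0])-np.pi/2
xv=(t[1]-t[0])+(t[2]-t[3]); th2=np.arctan2(xv[1],xv[0]); print(ctr,np.degrees([th,th2]))
th=(2*th+th2)/3; Rm=np.array([[np.cos(th),-np.sin(th)],[np.sin(th),np.cos(th)]])
print(th,(ad-ctr)@Rm*1000, (t-ctr)@Rm*1000)
ta=f(A,[(385,475)],(190,185),.025);tb=f(B,[(247,73)],(220,125),.025);print(ta,tb,(ta-ctr)@Rm)
```

```text
[[ 0.5006 -0.0302  0.501  -0.0298  0.5008 -0.03  ]
 [ 0.4887  0.0497  0.4895  0.0497  0.4891  0.0497]
 [ 0.4962  0.1245  0.4977  0.1252  0.4969  0.1249]
 [ 0.4769  0.2124  0.4779  0.2126  0.4774  0.2125]]
[[ 0.5882 -0.0113  0.5884 -0.0159]
 [ 0.7078 -0.015   0.7088 -0.0165]
 [ 0.7109  0.1931  0.7121  0.1933]
 [ 0.5923  0.1961  0.5941  0.1946]]
[[ 0.5883 -0.0136]
 [ 0.7083 -0.0158]
 [ 0.7115  0.1932]
 [ 0.5932  0.1953]]
[0.6503 0.0898] [-1.096  -1.0407]
-0.018807456787813318 [[-147.2668 -122.592 ]
 [-160.4364  -43.1113]
 [-154.0172   32.1649]
 [-175.1834  119.439 ]] [[ -60.0538 -104.5232]
 [  59.9865 -104.4589]
 [  59.1754  104.5357]
 [ -59.108   104.4465]]
[[0.6535 0.2579]] [[0.6553 0.2589]] [[-0.      0.1682]]
```

drive_tool(steps=[[0,0,0,-7.8,0.28],[0,0,0,-7.8,0.28],[0,0,0,-7.8,0.28],[0,0,0,-7.8,0.28],[0,0,0,-7.8,0.28],[0,0,0,-7.8,0.28],[0,0,0,-7.8,0.28],[0,0,0,-7.8,0.28],[0,0,0,-7.8,0.28],[0,0,0,-7.8,0.28]], force=20)

```text
time: 1.2
eef_pos: [0.6748, 0.0001, 0.2309]
tcp_rot: [0.072, 0.704, -0.072, 0.703]
contact_force: [-0.2, -0.1, -0.6]
opening: 0.281
```

drive_tool(steps=[[1,0.15,-3.9,0,0.28],[1,0.15,-3.9,0,0.28],[2.5,0.15,-3.9,0,0.28],[2.5,0.15,-3.9,0,0.28],[2.5,0.15,-3.9,0,0.28],[2.5,0.2,-3.9,0,0.28],[2,0,0,0,0.28],[2,0,0,0,0.28],[2,0,0,0,0.28],[0,0,0,0,0.28]])

```text
time: 2.2
eef_pos: [0.4455, 0.0582, 0.0488]
tcp_rot: [0.074, 0.705, -0.074, 0.701]
contact_force: [0.3, -0.6, -0.1]
opening: 0.28
```

drive_tool(steps=[[2,0,0,0,0.28],[1.5,0,0,0,0.28],[0.7,0,0,0,0.28],[0.3,0,0,0,0.28],[0,0,0,0,0.28],[0,0,0,0,0.28]])

```text
time: 2.8
eef_pos: [0.4488, 0.0579, 0.0072]
tcp_rot: [0.074, 0.703, -0.074, 0.704]
contact_force: [0.4, -0.9, -0.2]
opening: 0.277
```

Run:
```python
from h import *
s=readout.get_state();print(s['eef_pos'],s['contact_force'])
a=read_camera('side')['frame'][130:250,190:310];b=read_camera('wrist')['frame']
save(np.hstack([cv2.resize(a,(420,420),interpolation=2),cv2.resize(b,None,fx=.67,fy=1)[:, :375]]),'p1.png')
```

```text
[0.44883252 0.05791785 0.00716133] [ 0.42693346 -0.875042   -0.22673316]
```

View pics/p1.png

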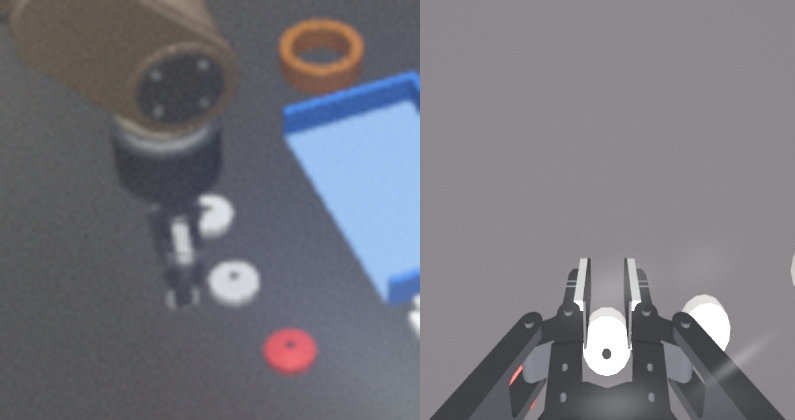

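Picture p1: the fingertips stand behind A, and A is centred between them (wrist view). Red is clear. I'll lower slightly and push.

drive_tool(steps=[[0.4,0,0,0,0.28],[0,0,0.7,0,0.28],[0,0,0.8,0,0.28],[0,0.1,1.0,0,0.28],[0,0.2,1.3,0,0.28],[0,0.2,1.3,0,0.28],[0,0.2,1.3,0,0.28],[0,0.2,1.3,0,0.28],[0,0.2,1.3,0,0.28],[0,0.2,1.3,0,0.28]])

```text
time: 3.9
eef_pos: [0.5529, 0.0491, 0.0023]
tcp_rot: [0.074, 0.703, -0.074, 0.703]
contact_force: [0.0, 0.2, 0.4]
opening: 0.282
```

drive_tool(steps=[[0,0.2,1.3,0,0.28],[0,0.2,1.3,0,0.28],[0,0.2,1.3,0,0.28],[0,0.2,1.2,0,0.28],[0,0.2,1.0,0,0.28],[0,0.1,0.6,0,0.28],[0,0,0.3,0,0.28],[0,0,0,0,0.28]])

```text
time: 4.7
eef_pos: [0.6225, 0.0454, 0.0022]
tcp_rot: [0.074, 0.703, -0.074, 0.703]
contact_force: [0.2, -0.0, -0.4]
opening: 0.279
```

Run:
```python
from h import *
s=readout.get_state();print(s['eef_pos'],s['contact_force'])
a=read_camera('side')['frame'][125:255,210:350];b=read_camera('wrist')['frame']
save(np.hstack([cv2.resize(a,(452,420),interpolation=2),cv2.resize(b,None,fx=.6,fy=1)]),'p2.png')
```

```text
[0.62251765 0.04542442 0.00221965] [ 0.19906159 -0.01183925 -0.43404422]
```

View pics/p2.png

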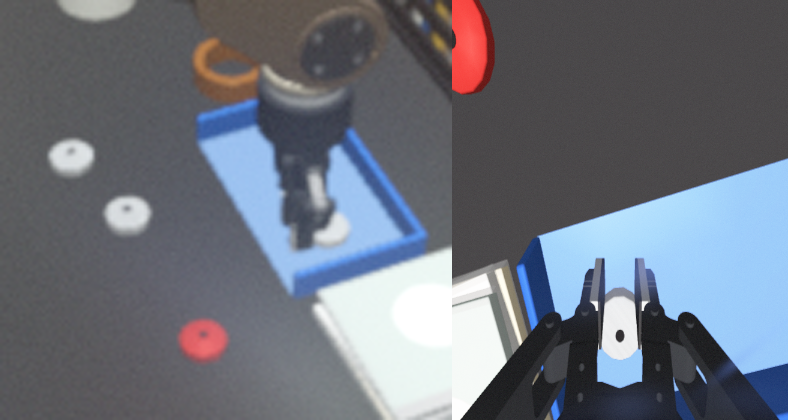

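p2: A is in the tray between the tips; red, B and C are unmoved. Next is B.

drive_tool(steps=[[0,0,-0.8,0,0.28],[-1,0,-0.7,0,0.28],[-3,0,0,0,0.28],[-2,1.0,-3.3,0,0.28],[0,1.4,-4.5,0,0.28],[0,1.4,-4.5,0,0.28],[0,1.4,-4.3,0,0.28],[0,0,0,0,0.28],[2,0,0,0,0.28],[2,0,0,0,0.28]])

```text
time: 5.8
eef_pos: [0.457, 0.1342, 0.0236]
tcp_rot: [0.074, 0.702, -0.073, 0.705]
contact_force: [-0.4, 0.3, -0.1]
opening: 0.279
```

drive_tool(steps=[[1,0,0,0,0.28],[0.8,0,0,0,0.28],[0.2,0,0,0,0.28],[0,0,0,0,0.28]])

```text
time: 6.2
eef_pos: [0.4564, 0.1339, 0.0025]
tcp_rot: [0.074, 0.703, -0.074, 0.703]
contact_force: [-0.4, 0.5, -0.1]
opening: 0.279
```

drive_tool(steps=[[0,0,0.7,0,0.28],[0,0,0.8,0,0.28],[0,0,1.0,0,0.28],[0,0.1,1.3,0,0.28],[0,0.1,1.3,0,0.28],[0,0.1,1.3,0,0.28],[0,0.1,1.3,0,0.28],[0,0.1,1.3,0,0.28],[0,0.1,1.3,0,0.28],[0,0,1.3,0,0.28]])

```text
time: 7.2
eef_pos: [0.5719, 0.1156, 0.0022]
tcp_rot: [0.074, 0.703, -0.074, 0.703]
contact_force: [0.3, -0.1, 1.7]
opening: 0.277
```

drive_tool(steps=[[0,0,1.3,0,0.28],[0,0,1.3,0,0.28],[0,0,1.2,0,0.28],[0,0,0.9,0,0.28],[0,0,0.5,0,0.28],[0,0,0.3,0,0.28],[0,0,0,0,0.28]])

```text
time: 7.9
eef_pos: [0.6247, 0.1042, 0.0022]
tcp_rot: [0.074, 0.703, -0.074, 0.703]
contact_force: [-0.2, -0.7, 0.2]
opening: 0.285
```

drive_tool(steps=[[0,0,-0.8,0,0.28],[-1,0,-0.7,0,0.28],[-3,0,0,0,0.28],[-2,1.0,-3.4,0,0.28],[0,1.6,-4.0,0,0.28],[0,1.6,-4.0,0,0.28],[0,1.6,-4.0,0,0.28],[0,1.7,-4.0,0,0.28],[0,0,0,0,0.28],[2,0,0,0,0.28]])

```text
time: 8.9
eef_pos: [0.4368, 0.2226, 0.0453]
tcp_rot: [0.074, 0.701, -0.072, 0.706]
contact_force: [0.0, 0.1, -0.1]
opening: 0.28
```

drive_tool(steps=[[2,0,0,0,0.28],[1,0,0,0,0.28],[0.8,0,0,0,0.28],[0.2,0,0,0,0.28],[0,0,0,0,0.28]])

```text
time: 9.4
eef_pos: [0.436, 0.221, 0.0025]
tcp_rot: [0.074, 0.703, -0.074, 0.703]
contact_force: [-0.3, -0.1, -0.5]
opening: 0.281
```

Run:
```python
from h import *
s=readout.get_state();print(s['eef_pos'],s['contact_force'])
a=read_camera('side')['frame'][125:255,210:350];b=read_camera('wrist')['frame']
save(np.hstack([cv2.resize(a,(452,420),interpolation=2),cv2.resize(b,None,fx=.6,fy=1)]),'p3.png')
```

```text
[0.43604235 0.22102866 0.00251268] [-0.29699138 -0.07497223 -0.4677603 ]
```

View pics/p3.png

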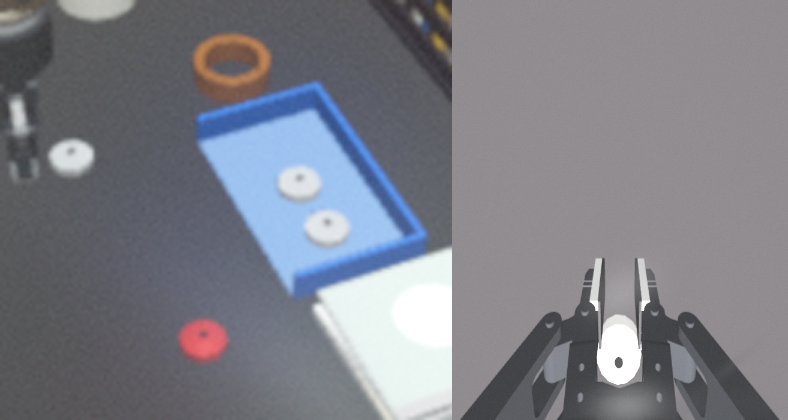

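p3: A and B lie flat in the tray, red is unmoved, and the fingers are lined up behind C. I'll push C diagonally first, then straight in.

drive_tool(steps=[[0,0,0.8,0,0.28],[0,0,0.8,0,0.28],[0,-0.3,0.8,0,0.28],[0,-0.6,1.3,0,0.28],[0,-0.6,1.3,0,0.28],[0,-0.6,1.3,0,0.28],[0,-0.6,1.3,0,0.28],[0,-0.6,1.3,0,0.28],[0,-0.6,1.3,0,0.28],[0,-0.7,1.3,0,0.28]])

```text
time: 10.5
eef_pos: [0.5396, 0.1514, 0.0023]
tcp_rot: [0.074, 0.703, -0.074, 0.703]
contact_force: [-0.5, 0.4, 0.6]
opening: 0.283
```

Run:
```python
from h import *
s=readout.get_state();print(s['eef_pos'],s['contact_force'])
a=read_camera('side')['frame'][125:255,210:350];b=read_camera('wrist')['frame']
save(np.hstack([cv2.resize(a,(452,420),interpolation=2),cv2.resize(b,None,fx=.6,fy=1)]),'p4.png')
```

```text
[0.53963485 0.15139707 0.00230083] [-0.54830339  0.39485062  0.57647767]
```

View pics/p4.png

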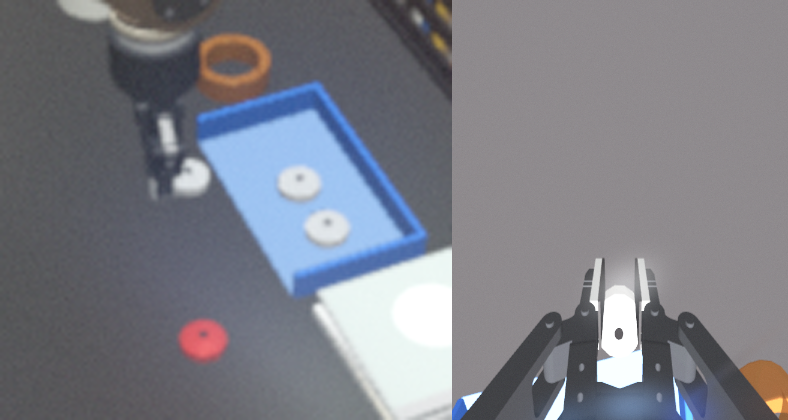

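p4: C is still nested between the tips, just outside the front and clear of the side wall. Pushing it straight in.

drive_tool(steps=[[0,0.2,0.8,0,0.28],[0,0.3,1.2,0,0.28],[0,0.3,1.2,0,0.28],[0,0.3,1.2,0,0.28],[0,0.2,1.2,0,0.28],[0,0.2,0.8,0,0.28],[0,0.1,0.5,0,0.28],[0,0.1,0.4,0,0.28],[0,0,0,0,0.28]])

```text
time: 11.5
eef_pos: [0.614, 0.1537, 0.0023]
tcp_rot: [0.074, 0.703, -0.074, 0.703]
contact_force: [-0.3, -0.3, 0.5]
opening: 0.28
```

drive_tool(steps=[[0,0,-0.8,0,0.28],[0,0,-0.7,0,0.28],[-3,0,0,0,0.28],[-3,0,-2,0,0.28],[-4,0,-4,0,0.28],[-4,0,-4,0,0.28],[-2,0,-4,0,0.28],[0,0,0,0,0.28],[0,0,0,0,0.28]])

```text
time: 12.4
eef_pos: [0.4702, 0.1843, 0.1535]
tcp_rot: [0.074, 0.703, -0.073, 0.704]
contact_force: [-0.2, 0.3, 0.0]
opening: 0.28
```

Run:
```python
from h import *
s=readout.get_state();print(s['eef_pos'],s['contact_force'])
a=read_camera('side')['frame'];b=read_camera('scene')['frame']
save(np.hstack([cv2.resize(a[125:265,220:360],(400,400),interpolation=2),cv2.resize(b[185:325,200:340],(400,400),interpolation=2)]),'p5.png')
```

```text
[0.47019177 0.1842624  0.15354355] [-0.24866899  0.34600127  0.03001613]
```

View pics/p5.png

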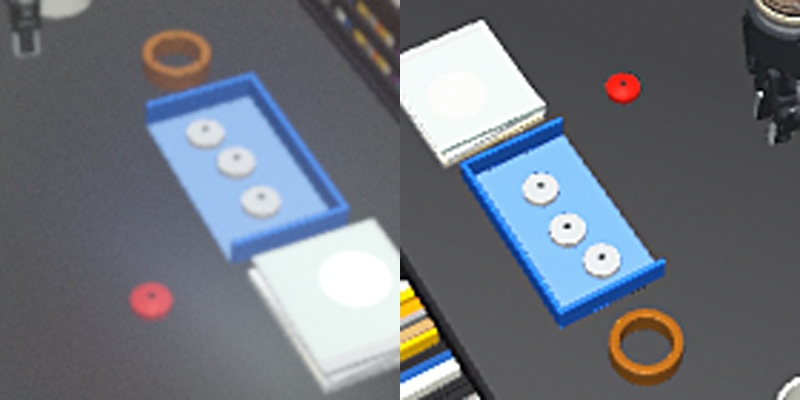

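p5: all three silvers lie flat in the tray and red is where it was. I'll check the positions numerically before handing in.

Run:
```python
from h import *
A=read_camera('scene');B=read_camera('side'); k=140/400
a=ground(A,np.array([(141,185),(168,227),(202,257),(222,85)])*k+[199.7,184.7],.013)[:,:2]
b=ground(B,np.array([(261,200),(236,161),(204,129),(151,295)])*k+[219.7,124.7],.013)[:,:2]
c,s=np.cos(-.0188),np.sin(-.0188);Rm=np.array([[c,-s],[s,c]])
for p in (a,b): print(np.round((p-[.6503,.0898])@Rm*1000,1))
```

```text
[[  -3.8  -48.6]
 [  -2.3   11.2]
 [ -14.2   59.9]
 [-146.1 -122.1]]
[[  -3.8  -52.5]
 [  -3.4    5.5]
 [ -13.9   60.2]
 [-146.4 -122. ]]
```

All three are well inside (front edge at least 26 mm past the opening), and red is within 1 mm of where it started.

```bash
python3 -c "
from plant import sign_off
print(sign_off())"
```

```text
the job is handed in; nothing more can be done
None
```

I swept the three silver adapters one at a time through the open front into the blue tray, nested between the partly open fingertips. I then backed the arm off and handed the job in at about 12.5 s on the robot's clock.

- **Silver adapters:** the last pictures from both cameras show all three lying flat in the tray. Their centres are at about (-4, -50), (-3, 8) and (-14, 60) mm in the tray frame. The nearest is about 26 mm inside the open front and 20 mm from a wall.
- **Red adapter:** it measured within about 1 mm of where it started.
- **Other objects:** the tape roll and CD stack look unmoved in the last pictures. I did not check the mug, card reader or brush again, but the arm stayed well away from them.
- **Forces:** every contact force reading was below 2 N.
- **Disagreement:** the two cameras differed by up to 6 mm along the tray's width for two of the adapters, well within the clearance. No check failed.

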